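Find the dragging trolley castor by feel and set it aside for repair

TASK

Three spring castors off the bakery trolley stand wheel-up on the work board. With a fingertip on top of each tyre, pressing lightly (never more than 15 N), turn every one of the three wheels at least an eighth of a turn and feel which one drags; then lift that castor and set it down gently, wheel up and flat on its plate, in the shallow repair tray. Leave the two free-running castors standing where they are and do not disturb the other things on the counter.

Things in the scene. Friction and masses are not known exactly. Their poses are not given: they have to be found in the camera images.
- spot_right (a point): Point on the top face of the plywood board (12 mm thick, 240 x 400 mm, fixed). The board's -y end. Place of a castor: it stands upside down within 3 mm of this point, x along the wheel's rolling direction, y along its axle, z up. Steel plate 80 (x) x 64 (y) x 4 mm on the board; two fork legs up to 60 mm above the board, 26 mm wide along x, 35 mm over their outsides across y: pinch there, about 35 mm up. 0.6 kg.
- spot_middle (a point): The middle place, 140 mm from the others. Castor as at spot_right. Between its legs a rubber wheel 54 mm in diameter, 22 mm wide, top 75 to 83 mm above the board (axles worn differently), right above this point. It is sprung: gives 1 mm per 2 N pressed down, 9 mm at most. A tip pressed on top of the tyre and drawn along x turns it by rubbing; it stays as turned, hardly coasting.
- spot_left (a point): The board's +y end. Castor as at the others; any may be the bad one. Turning resistance felt at the tyre, along the stroke: good bearing 0.1 to 0.4 N, dragging one about 3.7 N, felt only while it moves. A light press slips on that one; 7 to 10 N turns any. A 25 mm stroke without slip turns 0.9 rad; strokes the same way add up, a stroke back undoes. Over 15 N harms the wheel.
- tray: Fixed shallow aluminium baking tray used as the repair tray, 260 (x) x 190 (y) mm outside, walls 3 mm thick and 22 mm high, open above, inner floor 3 mm above the counter. Origin at the centre of its underside, x its long side, z up.

How it is judged (in metres and radians):
On the way, in this order (a step that is already met when the one before it is completed fails the run):
1. all three wheels have been turned by at least 0.7 rad from their start, either way ((value of joint wheel_a above 0.7 rad or value of joint wheel_a below -0.7 rad) and (value of joint wheel_b above 0.7 rad or value of joint wheel_b below -0.7 rad) and (value of joint wheel_c above 0.7 rad or value of joint wheel_c below -0.7 rad)), for 0.1 s.
2. the dragging castor is lifted clear of the board, by 25 mm or more (height (world z) of castor_b_mid above 0.077 m), for 0.1 s.
At the end, for the whole second after the job is handed in: the dragging castor stands at rest inside the repair tray, flat on its plate (tilt under 0.08 rad), wheel up; the two good castors are upright within 40 mm of where they started; all three wheels have been turned (x of castor_b_mid in the frame of tray between -0.11 and 0.11 m and y of castor_b_mid in the frame of tray between -0.08 and 0.08 m and height (world z) of castor_b_mid below 0.05 m and angle between castor_b_mid's own z axis and vertical below 0.08 rad and linear speed of castor_b below 0.02 m/s and distance of each of castor_a_mid, castor_c_mid from where it was at the start of the episode below 0.04 m and angle between each of castor_a_mid, castor_c_mid's own z axis and vertical below 0.1 rad); the robot touches nothing.
It fails at once if a wheel is pressed with more than 15 N (contact force between anything else and wheel_a above 15 N or contact force between anything else and wheel_b above 15 N or contact force between anything else and wheel_c above 15 N).
It fails at once if a free-running castor is moved more than 40 mm or tipped over (distance of any of castor_a_mid, castor_c_mid from where it was at the start of the episode above 0.04 m or angle between any of castor_a_mid, castor_c_mid's own z axis and vertical above 0.6 rad).
It fails at once if the castor is dropped or slammed into the tray (more than 80 N) (contact force between castor_b and tray above 80 N).
It fails at once if another thing on the counter is moved more than 50 mm (distance of any of washer, washer2, grease_mid, boltcup_mid, spray_mid, mug_mid, spanner_grip, driver_grip from where it was at the start of the episode above 0.05 m).
It also fails if it takes over 72 s, if anything falls off the work surface, if the arm or the gripper's body presses on something with over 40 N, if the wrist force passes 120 N, or if a joint passes its speed limit or range.

ROBOT

A 6-joint arm with a two-finger parallel gripper is mounted at the origin on the work surface. World frame = base frame: x ahead of the robot, y to its left, z up, the work surface at z = 0. Lengths are in mm, angles in rad, forces in N, time in s.
With the tool pointing down it reaches from about 325 to 900 mm from the base axis. Payload 6.1 kg.
Tool frame: the origin (TCP) lies on the mounting face of the last link; the fingertips stand 182 mm ahead of it and the grasp point (between the pads) lies 164 mm ahead of it; z points along the fingers, y is the line along which they close (so a half turn about z gives the same grasp; the last joint's range is limited). The gripper opens to 87 mm and grips with 3 to 60 N. Pads are 19 mm wide; open, the fingers measure 117 mm over their backs; the gripper's body (75 mm by 190 mm) begins 51 mm behind the grasp point.
Start: joints at [-1.356, 0.22, 1.526, -0, 1.395, -0.126], TCP at [208.894, -589.051, 404.738] pointing down, gripper open.
Joint ranges: [-2.98, 2.98], [-0.91, 2.08], [0.09, 2.57], [-1.24, 4.39], [0.2, 2.65], [-2.68, 2.68]. Speed limits (rad/s): [2.57, 2.57, 3.01, 3.14, 3.14, 3.14].

INTERFACE

Orientations are given as [roll, pitch, yaw] about the fixed x, y, z axes, in that order (R = Rz(yaw) Ry(pitch) Rx(roll)).
In Python, from station import r gives the robot as it stands.
- The arm moves only by the tool jog_arm, never from a script. Its argument "series" is a list of rows, each an object with "hand": the opening, from 0 (shut) to 1 (fully open); "delta_pos": the shift along the tool's x, y, z in mm, a list of three; "turn": the turn, a rotation vector about the tool's x, y, z in rad, a list of three. A call has 1 to 12 rows; each row shifts and turns the commanded pose from where the row before left it, along the tool's axes as they then stand; what a row does not reach is not made up. A row lasts 1/8 s, in which the tool goes at most 62.5 mm and 10.7 degrees, less where a joint would pass 70% of its speed; a pose out of reach is approached as far as the arm can. A call is refused whole if a number of a shift passes 62.5 or a number of a turn 0.188, either way. A call with a gripper value outside its range is refused whole. The fingers move at their own pace and stop on an object; "newtons" is the grip in N (left out, the last holds). Time passes only in rows, so rows that do not move let the fingers close. It gives the time, the measured TCP pose, the force, the opening and the grip force at its end, in the units of the state.
- r.state(): the state, without advancing time (a new reading comes with each control period).
- r.get_image(name): name is "scene" or "top" or "wrist"; returns a dict with "color" (480x640x3 uint8, red, green, blue), "mtx" (3x3 intrinsics, pixels), "extrinsics" (4x4, takes a point from world to camera coordinates); the wrist camera has in their place "hand_eye" (4x4, takes a point from camera to tool coordinates, whose origin is the TCP and whose axes are the flange's). Camera axes: x right, y down, z forward; pixel columns grow to the right and rows downward; lengths in mm; the calibration is good to about 2 mm. The wrist camera is an equidistant fisheye: a pixel r from the principal point sees the ray r / f radians off the axis. A picture is of the moment at which its call begins: read the wrist's pose just before it. There is no depth.
- r.job_done(): hands the job in; it is judged then, once.
The state is a dict: "time": time; "q": joint angles; "qvel": joint speeds; "joint_efforts": joint torques, N m; "tcp_pos": TCP position; "tcp_rot": TCP orientation; "wrist_force": force on the tool from outside, world axes, zero at the start; "moment": the same for the moment, N m; "opening": opening from 0.0 (shut) to 1.0 (fully open); "grasp_force": force on a finger pad.
Only numpy, scipy, OpenCV 4.12 (cv2) and the standard library are available. Lean on these libraries where they do the work, as an engineer would, in place of code of your own. Each camera call takes 0.05 s, during which the arm holds its last target. There are 200 camera calls.

## Working session

There is one attempt and no reset: what is moved stays moved. The work goes in short steps, Python scripts to look and compute and a tool call to move; the robot and the scene stay as the last step left them, time stands still between calls to the robot, and variables do not carry over. Pictures are saved under pics/ and viewed, at most 10 in all, crops included, and the job is handed in when it is done.

Besides the shell and the picture viewer there is one more tool, called after "Request:" by a JSON object that holds its "api" and its "payload". jog_arm: Moves the arm, as the interface text tells. Its arguments: {"type":"object","properties":{"series":{"type":"array","items":{"type":"object","properties":{"hand":{"type":"number"},"delta_pos":{"type":"array","items":{"type":"number"}},"turn":{"type":"array","items":{"type":"number"}}}}},"newtons":{"type":"number"}},"required":["series"]}

```bash
mkdir -p pics
cat > h.py <<'E'
import numpy as np,cv2
from station import r
from scipy.spatial.transform import Rotation as R
def save(n,f):
    im=r.get_image(n); cv2.imwrite('pics/'+f,im['color'][:,:,::-1]); np.savez('pics/'+f+'.npz',mtx=im['mtx'],ext=im.get('extrinsics',im.get('hand_eye'))); return im
def plane(im,uv,z):
    K=np.array(im['mtx']);E=np.array(im['extrinsics']if 'extrinsics' in im else im['ext'])
    d=E[:3,:3].T@np.linalg.inv(K)@np.array([uv[0],uv[1],1.]);c=-E[:3,:3].T@E[:3,3]
    return c+d*(z-c[2])/d[2]
E
python3 - <<'E'
from h import *
s=r.state();print(s)
for n in('scene','top'):
    im=save(n,n+'0.png');E=np.array(im['extrinsics']);print(n,-E[:3,:3].T@E[:3,3],E[2,:3],im['mtx'])
E
```

```text
{'time': 0.0, 'q': array([-1.35609160e+00,  2.21225948e-01,  1.52758466e+00,  3.55193388e-06,
        1.39471945e+00, -1.26093237e-01]), 'qvel': array([ 0.0011161 , -0.00121196,  0.00134694,  0.00016377, -0.00094284,
       -0.00134822]), 'joint_efforts': array([ 7.33835896e-04, -4.94606209e+01, -3.87376177e+01,  7.01227854e-02,
        5.73292037e-02, -1.79407421e-04]), 'tcp_pos': array([ 208.84357276, -588.79398151,  403.65103579]), 'tcp_rot': array([-3.13967107e+00, -2.47115150e-04,  3.40797105e-01]), 'wrist_force': array([ 0.42867341, -1.02635751,  0.37791594]), 'moment': array([-0.02406576, -0.04199991, -0.02611639]), 'grasp_force': 0.0, 'opening': 0.9997731485060716}
scene [1018.47024606 -816.88181711  711.58693785] [-0.41278262  0.70624168 -0.57518102] [[606.03764278   0.         325.06659243]
 [  0.         606.03764278 234.50284457]
 [  0.           0.           1.        ]]
top [376.16369048   2.5663655  810.94686078] [ 2.11074401e-01 -5.15079435e-04 -9.77469862e-01] [[443.18933544   0.         318.32403845]
 [  0.         443.18933544 244.78526354]
 [  0.           0.           1.        ]]
```

View pics/scene0.png

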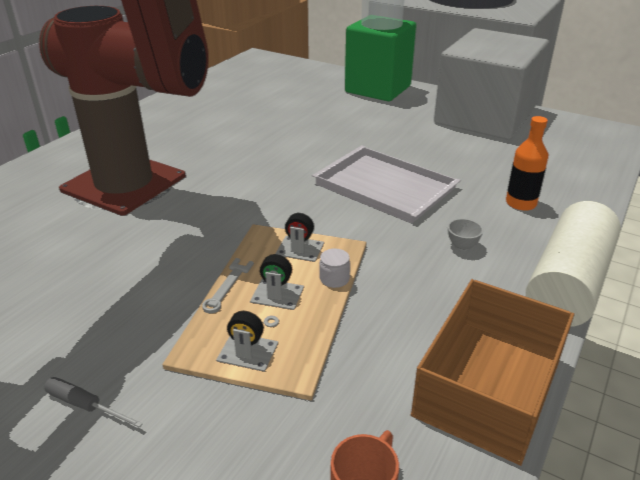

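View pics/top0.png

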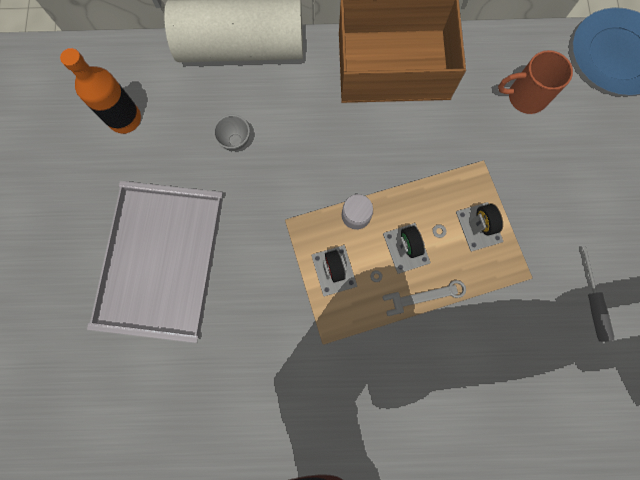

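The scene shows three castors on the board (yellow, green and red hubs), with the tray beyond. In the top view the castors are near (487,222), (410,243) and (334,267), the tray centre is near (157,262), the board corners are at (486,161), (531,277), (322,341) and (286,219), and a grease can sits at (357,211).

Run:
```python
from h import *
a=cv2.imread('pics/top0.png');d=np.load('pics/top0.png.npz')
P=lambda uv,z:plane(d,uv,z)[:2].round(1)
c=[(486,161),(531,277),(322,341),(286,219)]
q=np.array([P(u,12) for u in c]);print('board',q.tolist(),q.mean(0),[np.linalg.norm(q[i]-q[(i+1)%4]).round(1) for i in range(4)])
t=[(122,183),(222,192),(197,341),(89,328)]
q=np.array([P(u,22) for u in t]);print('tray',q.tolist(),q.mean(0),[np.linalg.norm(q[i]-q[(i+1)%4]).round(1) for i in range(4)])
x0,y0,x1,y1=295,190,515,310
cv2.imwrite('pics/crop.png',cv2.resize(a[y0:y1,x0:x1],None,fx=3.6,fy=3.6,interpolation=cv2.INTER_CUBIC))
```

```text
board [[704.7, -323.6], [478.9, -381.5], [375.2, 0.0], [599.5, 61.3]] [ 539.575 -160.95 ] [np.float64(233.1), np.float64(395.3), np.float64(232.5), np.float64(399.0)]
tray [[675.1, 368.5], [652.3, 179.8], [380.7, 217.7], [407.7, 408.1]] [528.95  293.525] [np.float64(190.1), np.float64(274.2), np.float64(192.3), np.float64(270.3)]
```

View pics/crop.png

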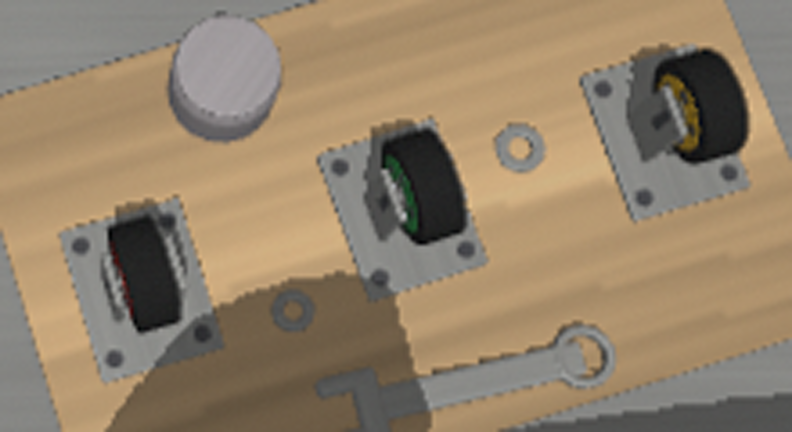

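The enlarged crop shows plate corners: left (60,233),(180,197),(222,346),(104,381); middle (317,157),(436,119),(487,265),(372,301); right (580,77),(637,221),(748,185). The washers, spanner and grease can are clear of the castors.

Run:
```python
from h import *
d=np.load('pics/top0.png.npz')
P=lambda u,z:plane(d,(295+(u[0]+.5)/3.6-.5,190+(u[1]+.5)/3.6-.5),z)[:2]
S={'L':[(60,233),(180,197),(222,346),(104,381)],'M':[(317,157),(436,119),(487,265),(372,301)],'R':[(580,77),(691,41),(748,185),(637,221)]}
for k,c in S.items():
    q=np.array([P(u,16) for u in c]);m=(q[0]+q[2])/2
    v=(q[0]-q[3]);v2=q[0]-q[1]
    print(k,q.mean(0).round(1),m.round(1),'len',np.linalg.norm(v).round(1),np.linalg.norm(v2).round(1),'yaw',np.arctan2(v[1],v[0]).round(3),(np.arctan2(v2[1],v2[0])-np.pi/2).round(3), (np.arctan2(*( (q[1]-q[2])[::-1]))).round(3))
# tyre tops by dark mask at approx z=12+79-? : centre of tyre blob
a=cv2.imread('pics/top0.png')
for k,c in {'L':(147,272),'M':(432,185),'R':(713,100)}.items():
    print(k,'tyre top mid',[P(c,z).round(1).tolist() for z in (87,91,95)])
s=r.state();Rm=R.from_euler('xyz',s['tcp_rot']).as_matrix();print(Rm.round(3))
```

```text
L [500.8 -25. ] [500.5 -24.4] len 78.2 63.9 yaw 0.262 0.271 0.232
M [ 537.8 -159.1] [ 537.3 -158.3] len 78.6 65.0 yaw 0.303 0.288 0.258
R [ 575.9 -295.8] [ 575.7 -295.5] len 79.7 62.0 yaw 0.28 0.293 0.264
L tyre top mid [[497.2, -25.3], [496.5, -25.2], [495.9, -25.0]]
M tyre top mid [[534.7, -159.0], [533.8, -158.1], [532.9, -157.2]]
R tyre top mid [[572.1, -293.7], [571.0, -292.0], [569.9, -290.4]]
[[ 0.942  0.334 -0.   ]
 [ 0.334 -0.942  0.002]
 [ 0.    -0.002 -1.   ]]
```

Request:
{"api": "jog_arm", "payload": {"series": [{"hand": 0,"turn": [0,0,0.07],"delta_pos": [0,0,0]},{"hand": 0,"delta_pos": [37.8,-16.9,8],"turn": [0,0,0]},{"hand": 0,"delta_pos": [37.8,-16.9,8],"turn": [0,0,0]},{"hand": 0,"delta_pos": [37.8,-16.9,8],"turn": [0,0,0]},{"hand": 0,"delta_pos": [37.8,-16.9,8],"turn": [0,0,0]},{"hand": 0,"delta_pos": [37.8,-16.9,8],"turn": [0,0,0]},{"hand": 0,"delta_pos": [37.8,-16.9,8],"turn": [0,0,0]},{"hand": 0,"delta_pos": [37.8,-16.9,8],"turn": [0,0,0]},{"hand": 0,"delta_pos": [37.8,-16.9,8],"turn": [0,0,0]},{"hand": 0,"delta_pos": [37.8,-16.9,8],"turn": [0,0,0]},{"hand": 0,"delta_pos": [37.8,-16.9,8],"turn": [0,0,0]},{"hand": 0,"delta_pos": [37.8,-16.9,8],"turn": [0,0,0]}]}}

```text
time: 1.6
tcp_pos: [560.6, -297.6, 315.9]
tcp_rot: [-3.141, 0.001, 0.271]
wrist_force: [0.3, -0.3, 0.5]
opening: 0.011
grasp_force: 0.0
```

Request:
{"api": "jog_arm", "payload": {"series": [{"hand": 0,"delta_pos": [0,0,0],"turn": [0,0,0]},{"hand": 0,"delta_pos": [0,0,0],"turn": [0,0,0]}]}}

```text
time: 1.85
tcp_pos: [559.5, -298.7, 316.3]
tcp_rot: [-3.141, 0.001, 0.271]
wrist_force: [-0.3, -0.9, 0.3]
opening: 0.004
grasp_force: 0.0
```

Run:
```python
from h import *
s=r.state();print(s['time'],s['tcp_pos'],s['tcp_rot'],s['wrist_force'],s['opening'])
c,n=np.cos(.27),np.sin(.27)
d=np.array([575.8,-295.6])-s['tcp_pos'][:2];print('tool offset to R',d@[c,n],d@[n,-c])
im=save('scene','scene1.png');cv2.imwrite('pics/s1.png',cv2.resize(cv2.imread('pics/scene1.png')[150:410,150:410],None,fx=2.2,fy=2.2))
```

```text
1.85 [ 559.54486042 -298.71512922  316.2768573 ] [-3.14112977e+00  1.01684164e-03  2.71388533e-01] [-0.31024573 -0.90172729  0.34290237] 0.003982008330997491
tool offset to R 16.497133334140905 1.3334858502615714
```

View pics/s1.png

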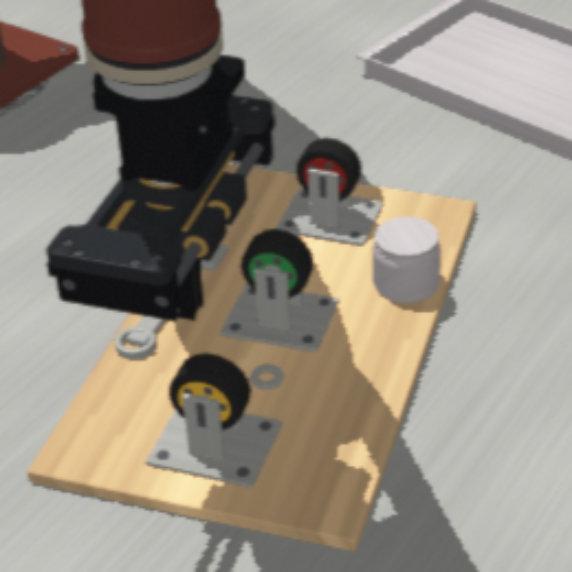

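The crop shows the gripper body, with its fingers apparently hidden or foreshortened, above and behind the yellow wheel. I'll check this by projecting the tip into the image.

```bash
python3 - <<'E'
from h import *
d=np.load('pics/scene1.png.npz');E=d['ext'];K=d['mtx']
for p in [(560,-298.7,316),(560,-298.7,203),(560,-298.7,134),(575.8,-295.6,91),(500.5,-24.6,91),(575.8,-295.6,12)]:
    c=E[:3,:3]@p+E[:3,3];u=K@c;u=u[:2]/u[2];print(p,u.round(0),((u-150)*2.2).round(0))
E
ls
```

Request:
{"api": "jog_arm", "payload": {"series": [{"hand": 0,"delta_pos": [2,1,18],"turn": [0,0,0]},{"hand": 0,"delta_pos": [0,0,18],"turn": [0,0,0]},{"hand": 0,"delta_pos": [0,0,0],"turn": [0,0,0]},{"hand": 0,"delta_pos": [0,0,0],"turn": [0,0,0]}]}}

```text
time: 2.4
tcp_pos: [561.8, -299.3, 280.3]
tcp_rot: [-3.141, 0.0, 0.27]
wrist_force: [0.6, -0.1, 0.3]
opening: 0.006
grasp_force: 0.0
```

Request:
{"api": "jog_arm", "payload": {"series": [{"hand": 0,"delta_pos": [0,0,2],"turn": [0,0,0]},{"hand": 0,"delta_pos": [0,0,2],"turn": [0,0,0]},{"hand": 0,"delta_pos": [0,0,0],"turn": [0,0,0]}]}}

```text
time: 2.78
tcp_pos: [562.0, -299.1, 276.8]
tcp_rot: [-3.142, -0.0, 0.271]
wrist_force: [0.5, -0.1, 0.3]
opening: 0.004
grasp_force: 0.0
```

Request:
{"api": "jog_arm", "payload": {"series": [{"hand": 0,"delta_pos": [0,0,1.5],"turn": [0,0,0]},{"hand": 0,"delta_pos": [0,0,1.5],"turn": [0,0,0]},{"hand": 0,"delta_pos": [0,0,0],"turn": [0,0,0]}]}}

```text
time: 3.15
tcp_pos: [561.9, -299.1, 273.5]
tcp_rot: [-3.141, 0.0, 0.271]
wrist_force: [0.0, 0.8, -0.3]
opening: 0.003
grasp_force: 0.0
```

Request:
{"api": "jog_arm", "payload": {"series": [{"hand": 0,"delta_pos": [0,0,1.5],"turn": [0,0,0]},{"hand": 0,"delta_pos": [0,0,1.5],"turn": [0,0,0]},{"hand": 0,"delta_pos": [0,0,0],"turn": [0,0,0]}]}}

```text
time: 3.52
tcp_pos: [562.1, -299.2, 271.1]
tcp_rot: [3.141, -0.0, 0.271]
wrist_force: [-1.0, 1.4, 3.0]
opening: 0.012
grasp_force: 1.5
```

Request:
{"api": "jog_arm", "payload": {"series": [{"hand": 0,"delta_pos": [0,0,1],"turn": [0,0,0]},{"hand": 0,"delta_pos": [0,0,1],"turn": [0,0,0]},{"hand": 0,"delta_pos": [0,0,0],"turn": [0,0,0]}]}}

```text
time: 3.9
tcp_pos: [562.1, -299.2, 269.4]
tcp_rot: [3.141, -0.0, 0.271]
wrist_force: [-1.7, 0.6, 5.9]
opening: 0.006
grasp_force: 3.1
```

Request:
{"api": "jog_arm", "payload": {"series": [{"hand": 0,"delta_pos": [0,0,1],"turn": [0,0,0]},{"hand": 0,"delta_pos": [4,0,0],"turn": [0,0,0]},{"hand": 0,"delta_pos": [4,0,0],"turn": [0,0,0]}]}}

```text
time: 4.28
tcp_pos: [569.6, -297.3, 268.6]
tcp_rot: [3.141, 0.001, 0.271]
wrist_force: [-3.6, 0.6, 8.1]
opening: 0.008
grasp_force: 4.0
```

Request:
{"api": "jog_arm", "payload": {"series": [{"hand": 0,"delta_pos": [4,0,0],"turn": [0,0,0]},{"hand": 0,"delta_pos": [4,0,0],"turn": [0,0,0]}]}}

```text
time: 4.53
tcp_pos: [577.3, -295.1, 268.6]
tcp_rot: [3.141, 0.001, 0.271]
wrist_force: [-3.8, 0.0, 8.5]
opening: 0.004
grasp_force: 4.0
```

Request:
{"api": "jog_arm", "payload": {"series": [{"hand": 0,"delta_pos": [4,0,0],"turn": [0,0,0]},{"hand": 0,"delta_pos": [4,0,0],"turn": [0,0,0]}]}}

```text
time: 4.78
tcp_pos: [585.1, -293.0, 268.6]
tcp_rot: [3.141, 0.001, 0.271]
wrist_force: [-3.1, 0.7, 7.2]
opening: 0.004
grasp_force: 3.4
```

Request:
{"api": "jog_arm", "payload": {"series": [{"hand": 0,"delta_pos": [4,0,0],"turn": [0,0,0]},{"hand": 0,"delta_pos": [2,0,0],"turn": [0,0,0]}]}}

```text
time: 5.03
tcp_pos: [591.0, -291.4, 268.3]
tcp_rot: [3.141, 0.0, 0.271]
wrist_force: [-1.9, -1.1, 5.0]
opening: 0.004
grasp_force: 2.0
```

Request:
{"api": "jog_arm", "payload": {"series": [{"hand": 0,"delta_pos": [0,0,-20],"turn": [0,0,0]},{"hand": 0,"delta_pos": [-5,-23.7,0],"turn": [0,0,0]},{"hand": 0,"delta_pos": [-5,-23.7,0],"turn": [0,0,0]},{"hand": 0,"delta_pos": [-5,-23.7,0],"turn": [0,0,0]},{"hand": 0,"delta_pos": [-5,-23.7,0],"turn": [0,0,0]},{"hand": 0,"delta_pos": [-5,-23.7,0],"turn": [0,0,0]},{"hand": 0,"delta_pos": [-5,-23.7,0],"turn": [0,0,0]},{"hand": 0,"delta_pos": [0,0,5],"turn": [0,0,0]},{"hand": 0,"delta_pos": [0,0,4],"turn": [0,0,0]},{"hand": 0,"delta_pos": [0,0,0],"turn": [0,0,0]},{"hand": 0,"delta_pos": [0,0,0],"turn": [0,0,0]}]}}

```text
time: 6.4
tcp_pos: [524.2, -162.7, 278.7]
tcp_rot: [-3.142, 0.0, 0.27]
wrist_force: [-0.3, 0.0, 0.3]
opening: 0.005
grasp_force: 0.0
```

Request:
{"api": "jog_arm", "payload": {"series": [{"hand": 0,"delta_pos": [0,0,1.5],"turn": [0,0,0]},{"hand": 0,"delta_pos": [0,0,1.5],"turn": [0,0,0]},{"hand": 0,"delta_pos": [0,0,0],"turn": [0,0,0]}]}}

```text
time: 6.78
tcp_pos: [524.1, -162.3, 275.9]
tcp_rot: [3.141, -0.0, 0.271]
wrist_force: [-0.9, -1.4, 2.1]
opening: 0.005
grasp_force: 0.5
```

Request:
{"api": "jog_arm", "payload": {"series": [{"hand": 0,"delta_pos": [0,0,1.5],"turn": [0,0,0]},{"hand": 0,"delta_pos": [0,0,1.5],"turn": [0,0,0]},{"hand": 0,"delta_pos": [0,0,0],"turn": [0,0,0]}]}}

```text
time: 7.15
tcp_pos: [524.2, -162.2, 273.4]
tcp_rot: [3.141, -0.001, 0.271]
wrist_force: [-1.3, 0.1, 5.0]
opening: 0.003
grasp_force: 2.8
```

Contact made; press 1.2 mm more and stroke.

Request:
{"api": "jog_arm", "payload": {"series": [{"hand": 0,"delta_pos": [0,0,1.2],"turn": [0,0,0]},{"hand": 0,"delta_pos": [4,0,0],"turn": [0,0,0]},{"hand": 0,"delta_pos": [4,0,0],"turn": [0,0,0]}]}}

```text
time: 7.52
tcp_pos: [532.3, -160.0, 272.7]
tcp_rot: [3.141, -0.002, 0.271]
wrist_force: [-0.9, 0.8, 7.9]
opening: 0.005
grasp_force: 3.7
```

Request:
{"api": "jog_arm", "payload": {"series": [{"hand": 0,"delta_pos": [4,0,0],"turn": [0,0,0]},{"hand": 0,"delta_pos": [4,0,0],"turn": [0,0,0]}]}}

```text
time: 7.78
tcp_pos: [540.0, -157.7, 272.7]
tcp_rot: [3.141, -0.002, 0.271]
wrist_force: [-0.6, 0.0, 7.6]
opening: 0.003
grasp_force: 3.8
```

Request:
{"api": "jog_arm", "payload": {"series": [{"hand": 0,"delta_pos": [4,0,0],"turn": [0,0,0]},{"hand": 0,"delta_pos": [4,0,0],"turn": [0,0,0]}]}}

```text
time: 8.02
tcp_pos: [547.8, -155.5, 272.6]
tcp_rot: [3.141, -0.002, 0.271]
wrist_force: [-0.2, 1.7, 6.5]
opening: 0.006
grasp_force: 3.4
```

Request:
{"api": "jog_arm", "payload": {"series": [{"hand": 0,"delta_pos": [4,0,0],"turn": [0,0,0]},{"hand": 0,"delta_pos": [2,0,0],"turn": [0,0,0]}]}}

```text
time: 8.28
tcp_pos: [553.6, -153.8, 272.3]
tcp_rot: [3.141, -0.002, 0.271]
wrist_force: [1.1, 1.6, 4.0]
opening: 0.006
grasp_force: 2.3
```

Request:
{"api": "jog_arm", "payload": {"series": [{"hand": 0,"delta_pos": [0,0,-20],"turn": [0,0,0]},{"hand": 0,"delta_pos": [-5,-23.5,0],"turn": [0,0,0]},{"hand": 0,"delta_pos": [-5,-23.5,0],"turn": [0,0,0]},{"hand": 0,"delta_pos": [-5,-23.5,0],"turn": [0,0,0]},{"hand": 0,"delta_pos": [-5,-23.5,0],"turn": [0,0,0]},{"hand": 0,"delta_pos": [-5,-23.5,0],"turn": [0,0,0]},{"hand": 0,"delta_pos": [-5,-23.5,0],"turn": [0,0,0]},{"hand": 0,"delta_pos": [0,0,7],"turn": [0,0,0]},{"hand": 0,"delta_pos": [0,0,6],"turn": [0,0,0]},{"hand": 0,"delta_pos": [0,0,0],"turn": [0,0,0]},{"hand": 0,"delta_pos": [0,0,0],"turn": [0,0,0]}]}}

```text
time: 9.65
tcp_pos: [486.5, -26.7, 278.4]
tcp_rot: [-3.142, 0.0, 0.27]
wrist_force: [0.1, 0.2, 0.4]
opening: 0.007
grasp_force: 0.0
```

Request:
{"api": "jog_arm", "payload": {"series": [{"hand": 0,"delta_pos": [0,0,1.5],"turn": [0,0,0]},{"hand": 0,"delta_pos": [0,0,1.5],"turn": [0,0,0]},{"hand": 0,"delta_pos": [0,0,0],"turn": [0,0,0]}]}}

```text
time: 10.02
tcp_pos: [486.2, -26.3, 275.4]
tcp_rot: [-3.141, 0.0, 0.271]
wrist_force: [0.1, 0.1, 0.6]
opening: 0.006
grasp_force: 0.0
```

Request:
{"api": "jog_arm", "payload": {"series": [{"hand": 0,"delta_pos": [0,0,1.5],"turn": [0,0,0]},{"hand": 0,"delta_pos": [0,0,1],"turn": [0,0,0]},{"hand": 0,"delta_pos": [0,0,0],"turn": [0,0,0]}]}}

```text
time: 10.4
tcp_pos: [486.2, -26.2, 272.9]
tcp_rot: [-3.141, 0.0, 0.271]
wrist_force: [-0.5, 0.9, 0.9]
opening: 0.002
grasp_force: 0.0
```

Request:
{"api": "jog_arm", "payload": {"series": [{"hand": 0,"delta_pos": [0,0,1.5],"turn": [0,0,0]},{"hand": 0,"delta_pos": [0,0,1],"turn": [0,0,0]},{"hand": 0,"delta_pos": [0,0,0],"turn": [0,0,0]}]}}

```text
time: 10.78
tcp_pos: [486.4, -26.2, 270.8]
tcp_rot: [3.141, -0.0, 0.271]
wrist_force: [-0.4, 0.2, 4.0]
opening: 0.003
grasp_force: 1.6
```

Request:
{"api": "jog_arm", "payload": {"series": [{"hand": 0,"delta_pos": [0,0,1],"turn": [0,0,0]},{"hand": 0,"delta_pos": [0,0,0],"turn": [0,0,0]}]}}

```text
time: 11.02
tcp_pos: [486.5, -26.3, 269.9]
tcp_rot: [3.141, -0.001, 0.271]
wrist_force: [-1.1, 0.6, 4.6]
opening: 0.005
grasp_force: 2.5
```

Request:
{"api": "jog_arm", "payload": {"series": [{"hand": 0,"delta_pos": [0,0,1.2],"turn": [0,0,0]},{"hand": 0,"delta_pos": [4,0,0],"turn": [0,0,0]},{"hand": 0,"delta_pos": [4,0,0],"turn": [0,0,0]}]}}

```text
time: 11.4
tcp_pos: [494.5, -24.1, 269.1]
tcp_rot: [3.141, -0.002, 0.271]
wrist_force: [-0.3, 2.3, 7.9]
opening: 0.003
grasp_force: 3.4
```

Request:
{"api": "jog_arm", "payload": {"series": [{"hand": 0,"delta_pos": [4,0,0],"turn": [0,0,0]},{"hand": 0,"delta_pos": [4,0,0],"turn": [0,0,0]}]}}

```text
time: 11.65
tcp_pos: [502.3, -22.0, 269.2]
tcp_rot: [3.141, -0.002, 0.271]
wrist_force: [-0.4, 0.9, 5.8]
opening: 0.008
grasp_force: 3.4
```

Request:
{"api": "jog_arm", "payload": {"series": [{"hand": 0,"delta_pos": [4,0,0],"turn": [0,0,0]},{"hand": 0,"delta_pos": [4,0,0],"turn": [0,0,0]}]}}

```text
time: 11.9
tcp_pos: [510.1, -19.8, 269.2]
tcp_rot: [3.141, -0.002, 0.271]
wrist_force: [0.8, 1.4, 6.1]
opening: 0.006
grasp_force: 2.9
```

Request:
{"api": "jog_arm", "payload": {"series": [{"hand": 0,"delta_pos": [4,0,0],"turn": [0,0,0]},{"hand": 0,"delta_pos": [2,0,0],"turn": [0,0,0]}]}}

```text
time: 12.15
tcp_pos: [515.7, -18.3, 268.8]
tcp_rot: [3.141, -0.001, 0.271]
wrist_force: [1.4, -0.3, 3.7]
opening: 0.004
grasp_force: 1.9
```

Request:
{"api": "jog_arm", "payload": {"series": [{"hand": 0,"delta_pos": [0,0,-20],"turn": [0,0,0]},{"hand": 0,"delta_pos": [0,0,-25],"turn": [0,0,0]},{"hand": 0,"delta_pos": [-40,0,-20],"turn": [0,0,0]},{"hand": 0,"delta_pos": [-40,0,0],"turn": [0,0,0]}]}}

```text
time: 12.65
tcp_pos: [437.5, -39.9, 334.1]
tcp_rot: [3.141, -0.001, 0.272]
wrist_force: [-0.8, 0.3, 0.0]
opening: 0.007
grasp_force: 0.0
```

Run:
```python
from h import *
im=save('scene','scene2.png')
a=[cv2.resize(cv2.imread('pics/'+f)[200:370,210:330],None,fx=3.3,fy=3.3,interpolation=cv2.INTER_CUBIC) for f in('scene0.png','scene2.png')]
cv2.imwrite('pics/cmp.png',np.hstack(a))
```

```text
(no output)
```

View pics/cmp.png

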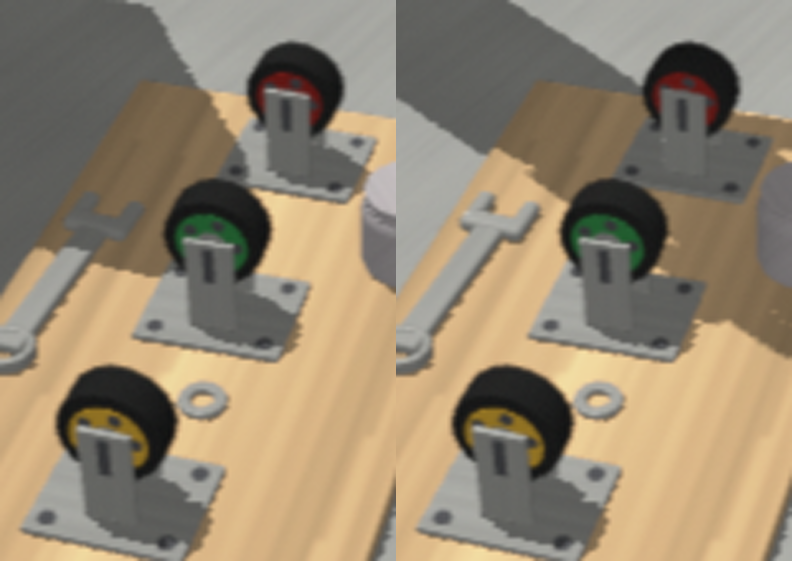

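The hubs have moved slightly, but the hole positions are ambiguous at this size: yellow (111,420)/(135,443), green (190,232), red (264,85). Along the stroke, the right wheel drags about 3.5 N and the others about 0–0.5 N. I'll give the right wheel a second stroke in the same direction as insurance.

Request:
{"api": "jog_arm", "payload": {"series": [{"hand": 0,"delta_pos": [5.9,31.5,4],"turn": [0,0,0]},{"hand": 0,"delta_pos": [5.9,31.5,4],"turn": [0,0,0]},{"hand": 0,"delta_pos": [5.9,31.5,4],"turn": [0,0,0]},{"hand": 0,"delta_pos": [5.9,31.5,4],"turn": [0,0,0]},{"hand": 0,"delta_pos": [5.9,31.5,4],"turn": [0,0,0]},{"hand": 0,"delta_pos": [5.9,31.5,4],"turn": [0,0,0]},{"hand": 0,"delta_pos": [5.9,31.5,4],"turn": [0,0,0]},{"hand": 0,"delta_pos": [5.9,31.5,4],"turn": [0,0,0]},{"hand": 0,"delta_pos": [5.9,31.5,4],"turn": [0,0,0]},{"hand": 0,"delta_pos": [0,0,10],"turn": [0,0,0]},{"hand": 0,"delta_pos": [0,0,10],"turn": [0,0,0]},{"hand": 0,"delta_pos": [0,0,0],"turn": [0,0,0]}]}}

```text
time: 14.2
tcp_pos: [564.2, -297.2, 275.2]
tcp_rot: [-3.138, 0.003, 0.271]
wrist_force: [-0.2, 0.1, 0.8]
opening: 0.001
grasp_force: 0.0
```

Request:
{"api": "jog_arm", "payload": {"series": [{"hand": 0,"delta_pos": [0,0,1.5],"turn": [0,0,0]},{"hand": 0,"delta_pos": [0,0,1.5],"turn": [0,0,0]},{"hand": 0,"delta_pos": [0,0,0],"turn": [0,0,0]},{"hand": 0,"delta_pos": [0,0,0],"turn": [0,0,0]}]}}

```text
time: 14.7
tcp_pos: [565.2, -298.6, 274.7]
tcp_rot: [3.141, -0.0, 0.271]
wrist_force: [0.2, 0.4, -0.6]
opening: 0.005
grasp_force: 0.0
```

Request:
{"api": "jog_arm", "payload": {"series": [{"hand": 0,"delta_pos": [0,0,1.5],"turn": [0,0,0]},{"hand": 0,"delta_pos": [0,0,1.5],"turn": [0,0,0]},{"hand": 0,"delta_pos": [0,0,1.5],"turn": [0,0,0]},{"hand": 0,"delta_pos": [0,0,1],"turn": [0,0,0]},{"hand": 0,"delta_pos": [0,0,0],"turn": [0,0,0]}]}}

```text
time: 15.32
tcp_pos: [565.2, -298.7, 269.6]
tcp_rot: [3.141, -0.0, 0.271]
wrist_force: [-1.6, 2.1, 5.9]
opening: 0.01
grasp_force: 3.0
```

Request:
{"api": "jog_arm", "payload": {"series": [{"hand": 0,"delta_pos": [0,0,1],"turn": [0,0,0]},{"hand": 0,"delta_pos": [3,0,0.3],"turn": [0,0,0]},{"hand": 0,"delta_pos": [3,0,0],"turn": [0,0,0]},{"hand": 0,"delta_pos": [3,0,0],"turn": [0,0,0]}]}}

```text
time: 15.82
tcp_pos: [573.7, -296.5, 268.6]
tcp_rot: [3.141, 0.001, 0.271]
wrist_force: [-4.0, 0.1, 7.7]
opening: 0.006
grasp_force: 4.0
```

Request:
{"api": "jog_arm", "payload": {"series": [{"hand": 0,"delta_pos": [3,0,0],"turn": [0,0,0]},{"hand": 0,"delta_pos": [3,0,0],"turn": [0,0,0]},{"hand": 0,"delta_pos": [3,0,0],"turn": [0,0,0]},{"hand": 0,"delta_pos": [3,0,0],"turn": [0,0,0]}]}}

```text
time: 16.32
tcp_pos: [585.3, -293.3, 268.6]
tcp_rot: [3.141, 0.0, 0.271]
wrist_force: [-3.7, 0.6, 7.8]
opening: 0.007
grasp_force: 3.4
```

Request:
{"api": "jog_arm", "payload": {"series": [{"hand": 0,"delta_pos": [0,0,-30],"turn": [0,0,0]},{"hand": 1,"delta_pos": [-9.8,0.3,-10],"turn": [0,0,0]},{"hand": 1,"delta_pos": [0,0,0],"turn": [0,0,0]},{"hand": 1,"delta_pos": [0,0,0],"turn": [0,0,0]},{"hand": 1,"delta_pos": [0,0,0],"turn": [0,0,0]},{"hand": 1,"delta_pos": [0,0,0],"turn": [0,0,0]},{"hand": 1,"delta_pos": [0,0,0],"turn": [0,0,0]},{"hand": 1,"delta_pos": [0,0,0],"turn": [0,0,0]}]}}

```text
time: 17.32
tcp_pos: [576.0, -295.9, 307.4]
tcp_rot: [-3.142, 0.0, 0.271]
wrist_force: [0.3, -0.3, 0.9]
opening: 0.723
grasp_force: 0.0
```

Run:
```python
from h import *
s=r.state();print(s['tcp_pos'],s['tcp_rot'],s['opening'])
im=save('wrist','w1.png')
```

```text
[ 576.00632568 -295.85950473  307.44523712] [-3.14153042e+00  3.62313989e-05  2.70845652e-01] 0.7227714825235578
```

View pics/w1.png

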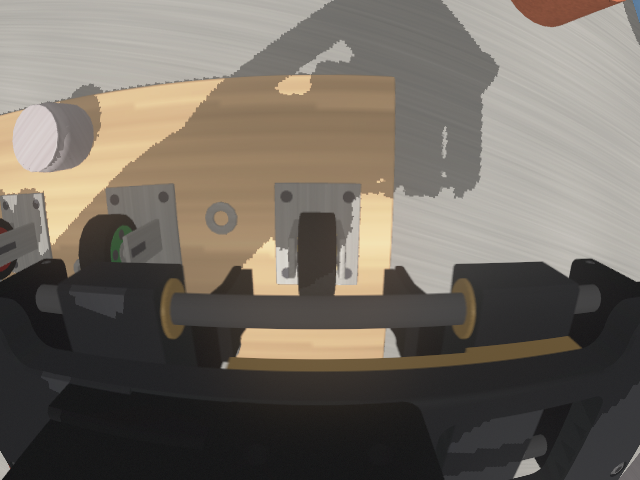

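The wrist view shows the wheel centred at column 318, between the fingers at about 235 and 405, and square to them. I'll descend and grip.

Request:
{"api": "jog_arm", "payload": {"series": [{"hand": 1,"delta_pos": [0,0,15],"turn": [0,0,0]},{"hand": 1,"delta_pos": [0,0,20],"turn": [0,0,0]},{"hand": 1,"delta_pos": [0,0,20],"turn": [0,0,0]},{"hand": 1,"delta_pos": [0,0,20],"turn": [0,0,0]},{"hand": 1,"delta_pos": [0,0,12],"turn": [0,0,0]},{"hand": 1,"delta_pos": [0,0,7],"turn": [0,0,0]},{"hand": 1,"delta_pos": [0,0,0],"turn": [0,0,0]},{"hand": 1,"delta_pos": [0,0,0],"turn": [0,0,0]}]}}

```text
time: 18.38
tcp_pos: [576.3, -296.2, 214.4]
tcp_rot: [3.14, -0.001, 0.271]
wrist_force: [0.2, -0.3, -0.7]
opening: 1.0
grasp_force: 0.0
```

Request:
{"api": "jog_arm", "payload": {"newtons": 35, "series": [{"hand": 0,"delta_pos": [0,0,0],"turn": [0,0,0]},{"hand": 0,"delta_pos": [0,0,0],"turn": [0,0,0]},{"hand": 0,"delta_pos": [0,0,0],"turn": [0,0,0]},{"hand": 0,"delta_pos": [0,0,0],"turn": [0,0,0]},{"hand": 0,"delta_pos": [0,0,0],"turn": [0,0,0]},{"hand": 0,"delta_pos": [0,0,0],"turn": [0,0,0]},{"hand": 0,"delta_pos": [0,0,0],"turn": [0,0,0]},{"hand": 0,"delta_pos": [0,0,0],"turn": [0,0,0]}]}}

```text
time: 19.38
tcp_pos: [575.9, -295.8, 213.5]
tcp_rot: [-3.141, 0.0, 0.271]
wrist_force: [-0.6, 1.7, 0.5]
opening: 0.405
grasp_force: 35.0
```

Request:
{"api": "jog_arm", "payload": {"series": [{"hand": 0,"delta_pos": [0,0,-8],"turn": [0,0,0]},{"hand": 0,"delta_pos": [0,0,-15],"turn": [0,0,0]},{"hand": 0,"delta_pos": [0,0,-25],"turn": [0,0,0]},{"hand": 0,"delta_pos": [0,0,-30],"turn": [0,0,0]},{"hand": 0,"delta_pos": [0,0,-30],"turn": [0,0,0]},{"hand": 0,"delta_pos": [0,0,-25],"turn": [0,0,0]},{"hand": 0,"delta_pos": [0,0,-17],"turn": [0,0,0]},{"hand": 0,"delta_pos": [0,0,0],"turn": [0,0,0]}]}}

```text
time: 20.38
tcp_pos: [576.3, -296.1, 365.6]
tcp_rot: [3.139, -0.002, 0.271]
wrist_force: [0.2, 0.0, -6.1]
opening: 0.398
grasp_force: 35.0
```

Request:
{"api": "jog_arm", "payload": {"series": [{"hand": 0,"delta_pos": [4,-15,0],"turn": [0,0,0]},{"hand": 0,"delta_pos": [6,-30,0],"turn": [0,0,0]},{"hand": 0,"delta_pos": [8,-40,0],"turn": [0,0,0]},{"hand": 0,"delta_pos": [8,-40,0],"turn": [0,0,0]},{"hand": 0,"delta_pos": [8,-40,0],"turn": [0,0,0]},{"hand": 0,"delta_pos": [8,-40,0],"turn": [0,0,0]},{"hand": 0,"delta_pos": [8,-40,0],"turn": [0,0,0]},{"hand": 0,"delta_pos": [8,-40,0],"turn": [0,0,0]},{"hand": 0,"delta_pos": [8,-40,0],"turn": [0,0,0]},{"hand": 0,"delta_pos": [8,-40,0],"turn": [0,0,0]},{"hand": 0,"delta_pos": [8,-40,0],"turn": [0,0,0]},{"hand": 0,"delta_pos": [8,-40,0],"turn": [0,0,0]}]}}

```text
time: 21.88
tcp_pos: [542.2, 159.0, 361.8]
tcp_rot: [-3.141, 0.003, 0.271]
wrist_force: [0.1, -0.3, -6.3]
opening: 0.403
grasp_force: 35.0
```

Request:
{"api": "jog_arm", "payload": {"series": [{"hand": 0,"delta_pos": [8,-40,0],"turn": [0,0,0]},{"hand": 0,"delta_pos": [8,-40,0],"turn": [0,0,0]},{"hand": 0,"delta_pos": [6,-35,0],"turn": [0,0,0]},{"hand": 0,"delta_pos": [0,-20,0],"turn": [0,0,0]},{"hand": 0,"delta_pos": [0,0,0],"turn": [0,0,0]},{"hand": 0,"delta_pos": [0,0,0],"turn": [0,0,0]}]}}

```text
time: 22.62
tcp_pos: [528.5, 292.4, 362.9]
tcp_rot: [3.141, 0.001, 0.271]
wrist_force: [-0.1, -0.8, -7.2]
opening: 0.398
grasp_force: 35.0
```

Run:
```python
from h import *
s=r.state();print(s['tcp_pos'],s['tcp_rot'],s['opening'],s['wrist_force'])
im=save('scene','scene3.png')
```

```text
[528.45986893 292.37601375 362.89292819] [3.14079638e+00 1.22346851e-03 2.70693475e-01] 0.39768228450308263 [-0.14385845 -0.80373277 -7.18359056]
```

View pics/scene3.png

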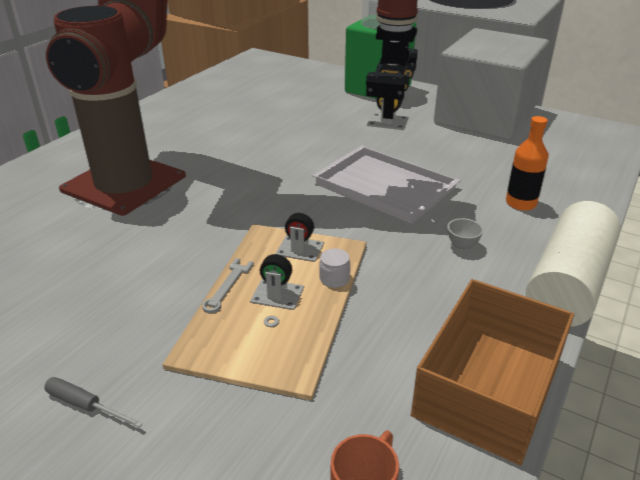

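The castor is held level at (388,122), above the tray centred at (387,183), and the other castors are undisturbed. Lowering now.

Request:
{"api": "jog_arm", "payload": {"series": [{"hand": 0,"delta_pos": [0,0,12],"turn": [0,0,0]},{"hand": 0,"delta_pos": [0,0,25],"turn": [0,0,0]},{"hand": 0,"delta_pos": [0,0,25],"turn": [0,0,0]},{"hand": 0,"delta_pos": [0,0,25],"turn": [0,0,0]},{"hand": 0,"delta_pos": [0,0,25],"turn": [0,0,0]},{"hand": 0,"delta_pos": [0,0,18],"turn": [0,0,0]},{"hand": 0,"delta_pos": [0,0,12],"turn": [0,0,0]},{"hand": 0,"delta_pos": [0,0,7],"turn": [0,0,0]},{"hand": 0,"delta_pos": [0,0,3],"turn": [0,0,0]},{"hand": 0,"delta_pos": [0,0,0],"turn": [0,0,0]},{"hand": 0,"delta_pos": [0,0,0],"turn": [0,0,0]}]}}

```text
time: 24.05
tcp_pos: [529.1, 293.1, 212.3]
tcp_rot: [-3.141, -0.001, 0.271]
wrist_force: [0.1, 0.3, -6.3]
opening: 0.4
grasp_force: 35.0
```

Request:
{"api": "jog_arm", "payload": {"series": [{"hand": 0,"delta_pos": [0,0,1.5],"turn": [0,0,0]},{"hand": 0,"delta_pos": [0,0,1.5],"turn": [0,0,0]},{"hand": 0,"delta_pos": [0,0,1],"turn": [0,0,0]},{"hand": 0,"delta_pos": [0,0,0],"turn": [0,0,0]}]}}

```text
time: 24.55
tcp_pos: [528.6, 292.9, 207.3]
tcp_rot: [3.142, 0.0, 0.271]
wrist_force: [-0.6, -0.5, -6.8]
opening: 0.399
grasp_force: 35.0
```

Request:
{"api": "jog_arm", "payload": {"series": [{"hand": 0,"delta_pos": [0,0,1],"turn": [0,0,0]},{"hand": 0,"delta_pos": [0,0,0.7],"turn": [0,0,0]},{"hand": 0,"delta_pos": [0,0,0],"turn": [0,0,0]}]}}

```text
time: 24.92
tcp_pos: [528.7, 292.9, 205.7]
tcp_rot: [-3.142, 0.0, 0.271]
wrist_force: [0.1, 0.4, -6.4]
opening: 0.397
grasp_force: 35.0
```

Request:
{"api": "jog_arm", "payload": {"series": [{"hand": 0,"delta_pos": [0,0,0.7],"turn": [0,0,0]},{"hand": 0,"delta_pos": [0,0,0],"turn": [0,0,0]}]}}

```text
time: 25.18
tcp_pos: [528.7, 292.9, 205.1]
tcp_rot: [3.142, 0.0, 0.271]
wrist_force: [0.3, 1.0, -7.0]
opening: 0.396
grasp_force: 35.0
```

Request:
{"api": "jog_arm", "payload": {"series": [{"hand": 0,"delta_pos": [0,0,0.5],"turn": [0,0,0]},{"hand": 0,"delta_pos": [0,0,0.4],"turn": [0,0,0]},{"hand": 0,"delta_pos": [0,0,0],"turn": [0,0,0]}]}}

```text
time: 25.55
tcp_pos: [528.8, 292.9, 204.5]
tcp_rot: [3.142, -0.0, 0.271]
wrist_force: [-0.6, -0.4, -2.5]
opening: 0.4
grasp_force: 35.0
```

Request:
{"api": "jog_arm", "payload": {"series": [{"hand": 0,"delta_pos": [0,0,0.4],"turn": [0,0,0]},{"hand": 0,"delta_pos": [0,0,0],"turn": [0,0,0]}]}}

```text
time: 25.8
tcp_pos: [528.8, 293.0, 204.5]
tcp_rot: [3.142, -0.0, 0.271]
wrist_force: [-3.7, -2.5, 2.8]
opening: 0.4
grasp_force: 35.0
```

The castor has touched down. Releasing and retreating straight up.

Request:
{"api": "jog_arm", "payload": {"series": [{"hand": 1,"delta_pos": [0,0,0],"turn": [0,0,0]},{"hand": 1,"delta_pos": [0,0,0],"turn": [0,0,0]},{"hand": 1,"delta_pos": [0,0,0],"turn": [0,0,0]},{"hand": 1,"delta_pos": [0,0,0],"turn": [0,0,0]},{"hand": 1,"delta_pos": [0,0,0],"turn": [0,0,0]},{"hand": 1,"delta_pos": [0,0,0],"turn": [0,0,0]},{"hand": 1,"delta_pos": [0,0,-10],"turn": [0,0,0]},{"hand": 1,"delta_pos": [0,0,-25],"turn": [0,0,0]},{"hand": 1,"delta_pos": [0,0,-40],"turn": [0,0,0]},{"hand": 1,"delta_pos": [0,0,-40],"turn": [0,0,0]},{"hand": 1,"delta_pos": [0,0,-40],"turn": [0,0,0]},{"hand": 1,"delta_pos": [0,0,0],"turn": [0,0,0]}]}}

```text
time: 27.3
tcp_pos: [530.0, 293.5, 364.5]
tcp_rot: [-3.141, -0.009, 0.271]
wrist_force: [-0.1, 0.2, -1.3]
opening: 1.001
grasp_force: 0.0
```

Run:
```python
from h import *
im=save('scene','scene4.png')
a=cv2.imread('pics/scene0.png');b=cv2.imread('pics/scene4.png')
cv2.imwrite('pics/f.png',np.hstack([cv2.resize(b[120:340,290:480],None,fx=2,fy=2),cv2.resize(b[200:310,230:330],(400,440))]))
```

```text
(no output)
```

View pics/f.png

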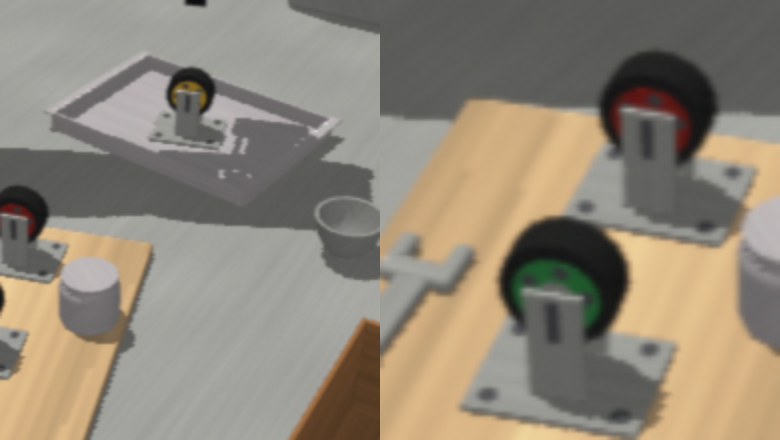

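The yellow castor stands flat inside the tray at crop pixel (190,125). The other two are upright in place, and the arm is clear.

```bash
python3 -c "
from station import r
print(r.job_done())"
```

```text
the job is handed in; nothing more can be done
None
```

I turned all three wheels; the right-hand (yellow-hub) castor dragged at about 3.7 N, so I set it wheel-up and flat in the repair tray and handed the job in after about 27 s of robot time; the hand-in returned no verdict.

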